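Pack the guide-tube jig and gauge its tube

TASK

Pack the wooden jig with the brass tube into the empty gap in the middle of the dark box, standing flat on the box floor with the tube's mouth facing away from the robot, and let go of it. Then take the red-handled gauge from its rest, push its rod down the tube until the brass collar stops against the mouth, keep it pressed there for a moment, and draw it right out again. Finish while still holding the gauge in the gripper, level and still, with its tip over the middle of the white reading tile and roughly 8 cm above it, touching nothing else; leave the jig packed and the other things where they are.

Things in the scene. Friction and masses are not known exactly. Their poses are not given: they have to be found in the camera images.
- box: Open dark wooden box fixed on the bench, 90 x 136 x 25 mm (x, y, z), walls and floor 5 mm. Origin: centre of its underside, z up; its +x points away from the robot within 0.2 rad. A pale wood block fills its +y end, two flat tins its -y end, tops level with the rim. The empty gap between them is centred on the box, 52 mm along y, 80 mm along x, its floor 5 mm above the bench.
- jig: Loose pale wood cradle, 70 x 46 mm (x, y), 56 mm high, 0.3 to 0.6 kg with its tube. Origin: centre of its underside, z up. Grip from above on its flat sides (y = +-23 mm, z = 0 to 56). The tube leans out at +x; the mouth's upper edge is at x = 39, z = 78 mm. At the start it stands on the bench to one side of the box, +x within 0.5 rad of straight ahead.
- tube: Brass guide tube fixed in the jig, 24 mm outer and 12 mm inner diameter, 75 mm long, open both ends. Origin: centre of its mouth, at x = 45, y = 0, z = 68 mm in the jig's frame. Its z axis runs along the tube, out of the mouth, toward the jig's +x and 30 degrees above level; its y axis is the jig's y. The rod goes in along -z.
- gauge: Gauge, 0.1 to 0.16 kg. Its x axis runs along the rod to the tip. Origin: on that axis, at the front face of the brass collar (24 mm diameter, from x = -8 to 0). Steel rod 8 mm thick from x = 0 to 68, its last 8 mm tapered to 3. Red square handle 16 x 16 from x = -8 to -93, round end to -103. It starts level on its rest, its z up, axis 45 mm above the bench, tip toward the robot within 0.45 rad.
- gauge_grip (a point): Middle of the gauge's handle on its axis (x = -50 mm in the gauge's frame): the place to grip, across the 16 mm width, from above.
- gauge_tip (a point): Tip of the gauge's rod on its axis, x = +68 mm in the gauge's frame.
- rest: Fixed rest of the gauge: dark base 190 x 50 x 8 mm with two steel posts 10 mm long, one 38 mm behind the gauge's grip point, one 95 mm ahead of it, notched on top, with cheeks up to 45 and 49 mm above the bench. The gauge lifts straight up out of it. Origin: centre of its underside; x points the way the gauge's tip points.
- tile: White reading tile fixed on the bench, 50 x 50 x 12 mm, with a fine black cross. Origin: centre of its underside.
- tile_top (a point): Centre of the tile's top face, 12 mm above the bench.
- maple: Light wooden block, 72 x 35 x 20 mm, packed in the box. Leave it alone.
- tin_a: Small flat round tin, 35 mm diameter, 20 mm high, packed in the box. Leave it alone.
- tin_b: Small flat round tin, 35 mm diameter, 20 mm high, packed in the box. Leave it alone.
- pillbox: Loose metal tin with brass lid, 45 mm diameter, 34 mm high, on the bench. Leave it alone.
- graver: Loose graver with wooden handle, 170 mm long, at the back. Leave it alone.
- pearl_dish: Small wooden dish with three pearls fixed in it, 72 mm diameter, 26 mm high, at the back. Leave it alone.
- polish: Small closed jar, 48 mm diameter, 55 mm high, at the back. Leave it alone.
Mind the look-alikes: they are no part of the job. Leave any green or orange look-alike of the jig alone.

How it is judged:
By the outcome, as a careful person would: the job done as asked, in the order asked, and still so for the second after the job is handed in, while the arm keeps its last pose, push and grip.
It also fails if it takes over 64 s, if anything falls off the work surface, if the arm or the gripper's body presses on something with over 40 N, if the wrist force passes 120 N, or if a joint passes its speed limit or range.

ROBOT

A 6-joint arm with a two-finger parallel gripper is mounted at the origin on the work surface. World frame = base frame: x ahead of the robot, y to its left, z up, the work surface at z = 0. Lengths are in mm, angles in rad, forces in N, time in s.
With the tool pointing down it reaches from about 325 to 750 mm from the base axis. Payload 7.6 kg.
Tool frame: the origin (TCP) lies on the centre line of the jaws, within the pads' length; the fingertips stand 17 mm ahead of it and the grasp point (between the pads) lies 2 mm behind it (env.finger_overhang is the distance from the TCP to the fingertips, in mm); z points along the fingers, y is the line along which they close (so a half turn about z gives the same grasp; the last joint's range is limited). The gripper opens to 85 mm and grips with 20 to 120 N. Pads are 22 mm wide; open, the fingers measure 114 mm over their backs; the gripper's body (76 mm by 85 mm) begins 54 mm behind the grasp point. The pads swing forward as they close: fully open they stand 13 mm farther back than shut.
Start: joints at [1.246, 0.052, 1.401, -0, 1.689, -0.07], TCP at [132.309, 508.073, 248.323] pointing down, gripper open.
Joint ranges: [-2.9, 2.9], [-0.91, 2.17], [0.12, 2.37], [-1.06, 4.2], [0.26, 2.73], [-2.93, 2.93]. Speed limits (rad/s): [2.57, 2.57, 3.01, 3.14, 3.14, 3.14].

INTERFACE

Orientations are given as a unit quaternion [x, y, z, w].
In Python, from bench import monitor, capture, workorder, env gives the robot as it stands.
- The arm moves only by the tool carry_out, never from a script. Its argument "deltas" is one flat list of numbers, 5 for each row, row after row: the closure, from 0 (fully open) to 1 (shut), then the shift along the tool's x, y, z in cm, then the turn about the tool's z in degrees. In form: [fingers, tx, ty, tz, roll, fingers, tx, ty, tz, roll, ...]. A call has exactly 10 rows; each row is the pose to reach, as a shift and turn from the pose commanded when the call began, along the tool's axes at that moment; what a row does not reach only later rows make up. A row lasts 1/8 s, in which the tool goes at most 62.5 mm and 10.7 degrees, less where a joint would pass 70% of its speed; a pose out of reach is approached as far as the arm can. A call with a gripper value outside its range is refused whole. The fingers move at their own pace and stop on an object; "newtons" is the grip in N (left out, the last holds). Time passes only in rows, so rows that repeat a pose let the fingers close, or fill a call up. It gives the time, the measured TCP pose, the force, the opening and the grip force at its end, in the units of the state.
- monitor.state(): the state, without advancing time (a new reading comes with each control period).
- capture(name): name is "scene" or "top" or "wrist"; returns a dict with "frame" (384x512x3 uint8, red, green, blue), "intrinsics" (3x3 intrinsics, pixels), "dist_coeffs" ([k1, k2, p1, p2, k3] as OpenCV has them; the pictures are not rectified), "R" (3x3) and "t" (3): a world point X has camera coordinates R X + t. Camera axes: x right, y down, z forward; pixel columns grow to the right and rows downward; lengths in mm; the calibration is good to about 2 mm. A picture is of the moment at which its call begins. There is no depth.
- workorder.sign_off(): hands the job in; it is judged then, once.
The state is a dict: "t": time; "joint_positions": joint angles; "joint_vel": joint speeds; "tau": joint torques, N m; "position": TCP position; "eef_rot": TCP orientation; "ft_force": force on the tool from outside, world axes, zero at the start; "moment": the same for the moment, N m; "gripper_width": finger opening in mm; "finger_force": force on a finger pad.
Only numpy, scipy, OpenCV 4.12 (cv2) and the standard library are available. Lean on these libraries where they do the work, as an engineer would, in place of code of your own. Each camera call takes 0.05 s, during which the arm holds its last target. There are 200 camera calls.

## Working session

There is one attempt and no reset: what is moved stays moved. The work goes in short steps, Python scripts to look and compute and a tool call to move; the robot and the scene stay as the last step left them, time stands still between calls to the robot, and variables do not carry over. Pictures are saved under pics/ and viewed, at most 10 in all, crops included, and the job is handed in when it is done.

Besides the shell and the picture viewer there is one more tool, called after "Request:" as name(argument=value, ...) on one line, values as JSON. carry_out: Moves the arm, as the interface text tells. Its arguments: {"type":"object","properties":{"deltas":{"type":"array","items":{"type":"number"}},"newtons":{"type":"number"}},"required":["deltas"]}

```bash
ls; mkdir -p pics
cat > h.py <<'E'
import numpy as np, cv2
from scipy.spatial.transform import Rotation as Ro
from bench import monitor, capture, workorder, env
def grab(n,f):
    c=capture(n); np.savez(f'pics/{f}.npz',**{k:np.asarray(v) for k,v in c.items()})
    cv2.imwrite(f'pics/{f}.png',c['frame'][:,:,::-1]); return c
def load(f): return np.load(f'pics/{f}.npz')
def proj(c,X):
    return cv2.projectPoints(np.asarray(X,float).reshape(-1,1,3),cv2.Rodrigues(c['R'])[0],c['t'].astype(float),c['intrinsics'],c['dist_coeffs'])[0].reshape(-1,2)
def ray(c,uv):
    p=cv2.undistortPoints(np.array(uv,float).reshape(-1,1,2),c['intrinsics'],c['dist_coeffs']).reshape(-1,2)
    d=np.c_[p,np.ones(len(p))]@c['R']; o=-c['R'].T@c['t']; return o,d
def onz(c,uv,z):
    o,d=ray(c,uv); return o+d*((z-o[2])/d[:,2])[:,None]
def tri(views):  # [(c,uv),...]
    A=[];b=[]
    for c,uv in views:
        o,d=ray(c,[uv]); d=d[0]/np.linalg.norm(d[0]); P=np.eye(3)-np.outer(d,d); A.append(P); b.append(P@o)
    return np.linalg.lstsq(np.vstack(A),np.hstack(b),rcond=None)[0]
E
python3 - <<'E'
from h import *
s=monitor.state(); print({k:np.round(v,3) for k,v in s.items()}, env.finger_overhang)
a=grab('scene','s0');b=grab('top','t0');w=grab('wrist','w0')
for c in(a,b,w): print(np.round(-c['R'].T@c['t']),c['intrinsics'][0,0])
cv2.imwrite('pics/st0.png',cv2.resize(np.vstack([a['frame'],b['frame']])[:,:,::-1],None,fx=.78,fy=.78,interpolation=cv2.INTER_AREA))
E
```

```text
pics
{'t': np.float64(0.0), 'joint_positions': array([ 1.246,  0.053,  1.402,  0.   ,  1.689, -0.07 ]), 'joint_vel': array([-0.   , -0.001,  0.   , -0.   , -0.   , -0.001]), 'tau': array([ 1.0000e-03, -3.8167e+01, -3.6019e+01, -0.0000e+00,  6.0000e-03,
        0.0000e+00]), 'position': array([132.218, 507.786, 247.441]), 'eef_rot': array([ 0.127,  0.992, -0.001, -0.   ]), 'ft_force': array([-0.006,  0.242, -0.569]), 'moment': array([ 0.023,  0.011, -0.036]), 'finger_force': np.float64(0.0), 'gripper_width': np.float64(85.475)} 17.0
[1337.  341.  611.] 403.85018114887765
[456.  37. 877.] 384.16514961979766
[ 68. 525. 372.] 308.1060963970762
```

View pics/s0.png

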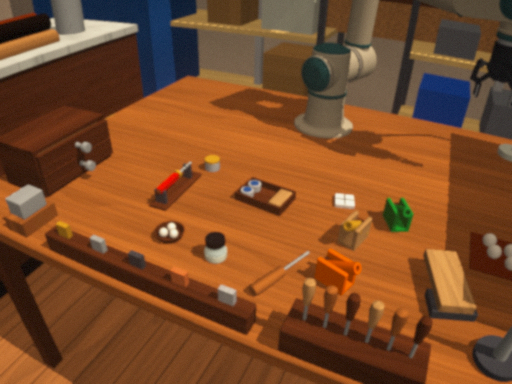

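View pics/t0.png

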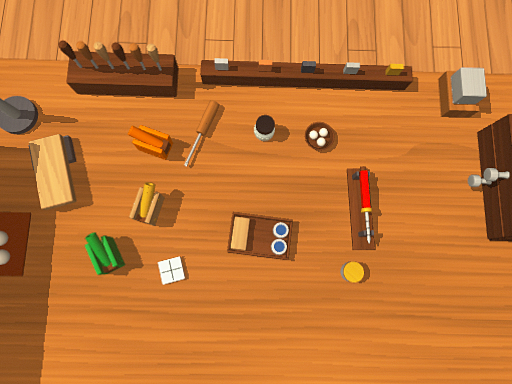

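The top view shows the box at (262,236), with its maple block on the left, which is +y. The pale jig with the brass tube is at (145,203). The green one at (103,253) and the orange one at (150,140) are look-alikes; the pale wood one with the brass tube fits the description. The gauge and its rest are at (365,208), the tile at (172,271) and the pillbox at (353,272).

Run:
```python
from h import *
t=load('t0');w=load('w0');s=monitor.state()
for n,uv,z in [('jig',(145,203),40),('box',(262,236),25),('gauge',(365,208),45),('tile',(172,271),12),('pillbox',(353,272),34)]:
    print(n,np.round(onz(t,[uv],z)[0]))
Rt=Ro.from_quat(s['eef_rot']).as_matrix(); o=-w['R'].T@w['t']
print('cam in tool',Rt.T@(o-s['position']), 'axes',np.round(w['R']@Rt,3)); print(np.round(Rt,3))
cv2.imwrite('pics/c1.png',np.vstack([cv2.resize(load('s0')['frame'][170:300,310:430],(540,585),interpolation=3)[:,:,::-1]]))
```

```text
jig [591. 256.  40.]
box [526.  -3.  25.]
gauge [ 591. -228.   45.]
tile [446. 193.  12.]
pillbox [ 452. -201.   34.]
cam in tool [  66.38767723    0.32962261 -124.65495624] axes [[-0.     1.    -0.   ]
 [-0.965 -0.    -0.264]
 [-0.264  0.     0.965]]
[[-0.968  0.252 -0.   ]
 [ 0.252  0.968 -0.001]
 [ 0.    -0.001 -1.   ]]
```

View pics/c1.png

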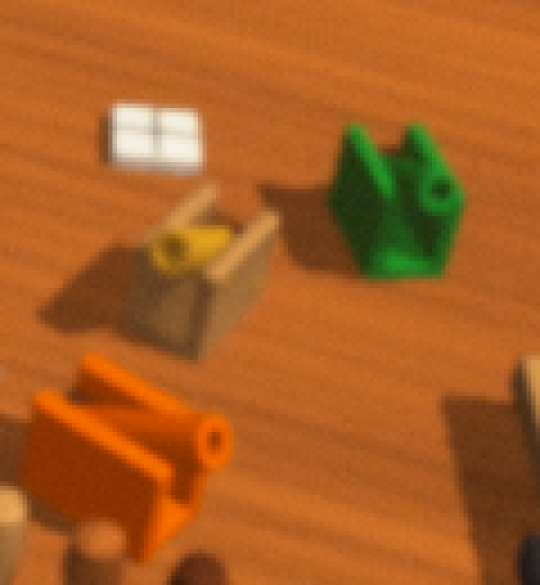

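The crop confirms it: the pale wood cradle with the brass tube is at scene pixel (354,231), with its mouth away from the robot, and the green and orange ones are decoys. I'm moving the wrist camera over the jig and tile.

Request:
carry_out(deltas=[0,-6,-1.9,0,-2,0,-12,-3.8,0,-4,0,-18,-5.7,0,-6,0,-24,-7.6,0,-8,0,-30,-9.5,0,-10,0,-36,-11.4,0,-12,0,-42,-13.3,0,-14.6,0,-48.2,-15.2,0,-14.6,0,-48.2,-15.2,0,-14.6,0,-48.2,-15.2,0,-14.6])

```text
t: 1.4
position: [560.3, 239.4, 247.7]
eef_rot: [0.0, 1.0, 0.0, -0.001]
ft_force: [0.6, 0.1, -0.8]
gripper_width: 85.6
finger_force: 0.0
```

Run:
```python
from h import *
s=monitor.state();print(s['position'],np.round(Ro.from_quat(s['eef_rot']).as_matrix(),3),s['t'])
w=grab('wrist','w1'); cv2.imwrite('pics/w1b.png',cv2.resize(w['frame'],(800,600),interpolation=3)[:,:,::-1])
```

```text
[560.2723635  239.44165029 247.7020062 ] [[-1.     0.001 -0.001]
 [ 0.001  1.     0.   ]
 [ 0.001  0.    -1.   ]] 1.4
```

View pics/w1b.png

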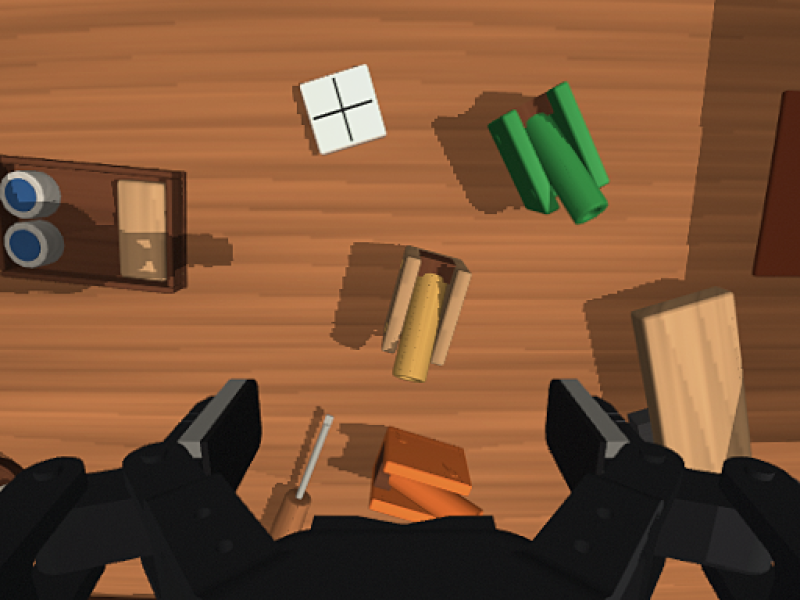

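The wrist view, in 800x600 coordinates: the jig's top rims run from (411,249) and (469,271) at the near end to (384,350) and (443,364) at the far end, and the tube's mouth is at about (410,375). The tile corners are (300,86), (366,65), (385,134) and (320,154), with the cross at (343,109). The maple end of the box is on the left.

Run:
```python
from h import *
w=load('w1');t=load('t0')
J=onz(w,np.array([(411,249),(469,271),(443,364),(384,350)])*.64,56)
print(np.round(J,1)); 
for i in range(4): print(np.round(np.linalg.norm(J[i]-J[(i+1)%4]),1),end=' ')
print('c',J.mean(0), 'ang',[np.degrees(np.arctan2(*(J[a]-J[b])[[1,0]])) for a,b in((3,0),(2,1))])
T=onz(w,np.array([(300,86),(366,65),(385,134),(320,154),(343,109)])*.64,12); print(np.round(T,1),T[:4].mean(0))
# height checks using top camera
print('tile tri',tri([(w,np.array((343,109))*.64),(t,(172,270.5))]))
print(proj(t,J), proj(t,T[4]))
img=t['frame'][170:300,80:200]; cv2.imwrite('pics/c2.png',cv2.resize(img,(600,650),interpolation=3)[:600,:,::-1])
```

```text
[[541.7 245.3  56. ]
 [556.4 284.2  56. ]
 [623.1 268.3  56. ]
 [612.6 226.7  56. ]]
41.6 68.6 42.8 73.3 c [583.45810663 256.13956945  56.        ] ang [np.float64(-14.692405284966636), np.float64(-13.464683130699596)]
[[433.5 168.3  12. ]
 [420.2 214.6  12. ]
 [465.9 227.3  12. ]
 [479.4 180.5  12. ]
 [448.9 197.9  12. ]] [449.75365341 197.66325147  12.        ]
tile tri [446.94651622 195.99198017  -4.31220393]
[[146.27763487 224.84265851]
 [128.43809545 217.51768735]
 [138.40941796 187.10958859]
 [157.34343466 192.35531593]] [[169.8263211  269.62613782]]
```

Request:
carry_out(deltas=[0,0.5,0.6,1.6,5,0,1,1.3,3.2,10,0,1.5,1.9,4.8,14,0,1.5,1.9,4.8,14,0,1.5,1.9,4.8,14,0,1.5,1.9,4.8,14,0,1.5,1.9,4.8,14,0,1.5,1.9,4.8,14,0,1.5,1.9,4.8,14,0,1.5,1.9,4.8,14])

```text
t: 2.7
position: [545.5, 258.4, 200.3]
eef_rot: [0.122, 0.993, 0.0, -0.0]
ft_force: [0.3, 0.7, -0.2]
gripper_width: 85.3
finger_force: 0.0
```

Run:
```python
from h import *
s=monitor.state();print(s['position'])
w=grab('wrist','w2'); 
a=cv2.resize(w['frame'][100:340,170:370],None,fx=2.5,fy=2.5,interpolation=3)
cv2.imwrite('pics/c3.png',a[:,:,::-1]);print(a.shape)
```

```text
[545.4606153  258.44861968 200.2917285 ]
(600, 500, 3)
```

View pics/c3.png

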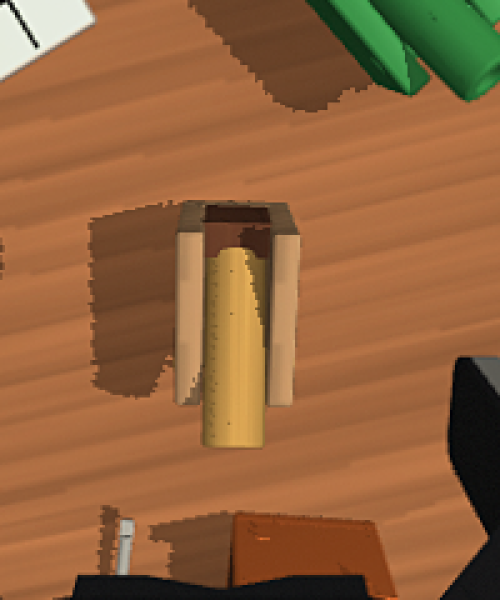

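The crop (pixel = 170 + u/2.5, 100 + v/2.5) shows the jig square to the jaws. Its rim corners are (177,233), (300,233), (294,405) and (176,405), the foot of its near face is (182,202) to (290,203), and the mouth's lower lip is (203–264,447).

Run:
```python
from h import *
w=load('w2');w1=load('w1')
px=lambda P: np.array(P,float)/2.5+[170,100]
J=onz(w,px([(177,233),(300,233),(294,405),(176,405)]),56); print(np.round(J,1))
print([round(float(np.linalg.norm(J[i]-J[(i+1)%4])),1) for i in range(4)])
e=(J[2]+J[3]-J[0]-J[1])/2; a=np.degrees(np.arctan2(e[1],e[0])); e2=J[1]-J[0];e3=J[2]-J[3]
print('c',J.mean(0),'ang',a,np.degrees(np.arctan2(-e2[0],e2[1])),np.degrees(np.arctan2(-e3[0],e3[1])))
B=onz(w,px([(182,202),(290,203)]),0); print('foot',B,np.linalg.norm(B[1]-B[0]))
# stereo: far corners in both
print('far right',tri([(w,px([(294,405)])[0]),(w1,np.array((443,364))*.64)]),'far left',tri([(w,px([(176,405)])[0]),(w1,np.array((384.5,350))*.64)]))
c=J.mean(0)[:2];
def model(c,a,z0=0):
    R=Ro.from_euler('z',a,degrees=True).as_matrix()
    return np.array([c[0],c[1],z0])+np.array([[-35,23,56],[35,23,56],[35,-23,56],[-35,-23,56],[-35,23,0],[-35,-23,0],[45,0,68],[39,0,78]])@R.T
print(np.round((proj(w,model(c,a))-[170,100])*2.5))
```

```text
[[546.8 242.8  56. ]
 [557.5 286.   56. ]
 [624.1 269.   56. ]
 [613.  224.9  56. ]]
[44.5, 68.7, 45.5, 68.7]
c [585.33384886 255.68868868  56.        ] ang -14.737572429600922 -14.005902044324797 -14.039175589585556
foot [[547.54273662 241.83010338   0.        ]
 [559.26256763 287.00613997   0.        ]] 46.67149794393494
far right [623.50180605 268.649527    56.1846346 ] far left [607.953724   227.2402802   67.23678921]
[[302. 232.]
 [295. 407.]
 [175. 406.]
 [175. 230.]
 [289. 199.]
 [182. 198.]
 [235. 446.]
 [236. 445.]]
```

Request:
carry_out(deltas=[0,-2,0.4,3,0,0,-3.9,0.74,6,0,0,-3.94,0.74,9,0,0,-3.94,0.74,12,0,0,-3.94,0.74,14,0,0,-3.94,0.74,15.7,0,0,-3.94,0.74,15.7,0,1,-3.94,0.74,15.7,0,1,-3.94,0.74,15.7,0,1,-3.94,0.74,15.7,0], newtons=50)

```text
t: 4.0
position: [586.2, 256.2, 44.8]
eef_rot: [0.122, 0.993, 0.0, 0.001]
ft_force: [-1.0, -1.6, 3.2]
gripper_width: 45.5
finger_force: 54.0
```

Request:
carry_out(deltas=[1,0,0,0,0,1,0,0,0,0,1,0,0,0,0,1,0,0,-1,0,1,0,0,-3,0,1,0,0,-6,0,1,0,0,-9,0,1,0,0,-12,0,1,0,0,-12,0,1,0,0,-12,0])

```text
t: 5.25
position: [584.9, 256.0, 162.0]
eef_rot: [0.122, 0.993, -0.0, -0.001]
ft_force: [-0.8, 0.7, -4.4]
gripper_width: 44.9
finger_force: 53.1
```

The jig is held: the opening is 45 mm and it weighs about 4 N. I'm now going past the box so that the wrist camera looks straight down on it.

Request:
carry_out(deltas=[1,-0.9,-3,-1,-1.5,1,-1.8,-6,-2,-3,1,-2.7,-9,-3,-4.5,1,-3.7,-12,-3,-6,1,-4.7,-15,-3,-7.5,1,-5.6,-18,-3,-9.4,1,-6.6,-21,-3,-9.4,1,-7.4,-23.5,-3,-9.4,1,-7.4,-23.5,-3,-9.4,1,-7.4,-23.5,-3,-9.4])

```text
t: 6.5
position: [599.9, 10.7, 191.9]
eef_rot: [0.04, 0.999, 0.0, -0.001]
ft_force: [0.5, 0.6, -3.8]
gripper_width: 45.0
finger_force: 53.2
```

Run:
```python
from h import *
s=monitor.state();print(s['position'],Ro.from_quat(s['eef_rot']).as_matrix()[:,0])
w=grab('wrist','w3'); print(proj(w,[[480,70,25],[570,70,25],[570,-70,25],[480,-70,25]]))
a=cv2.resize(w['frame'][40:340,66:466],(800,600),interpolation=3)
cv2.imwrite('pics/c4.png',a[:,:,::-1])
```

```text
[599.91911945  10.71103253 191.89830484] [-0.99679161  0.08000476  0.00239317]
[[313.71465889  44.18580209]
 [317.33516398 146.78546831]
 [170.43526723 158.69103095]
 [155.6691374   58.25023323]]
```

View pics/c4.png

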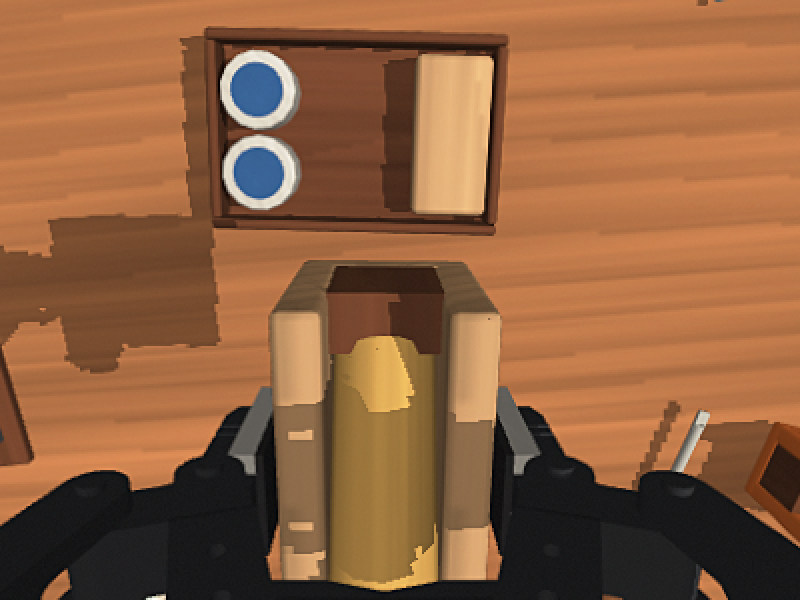

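The crop (pixel = 66 + u/2, 40 + v/2) shows the box rim corners at (206,28), (508,36), (494,234) and (214,227), the tins at left and the maple at right with the gap open between them. The jig is held square, with its near rim corners at (271,312) and (500,314).

Run:
```python
from h import *
w=load('w3');t=load('t0')
px=lambda P: np.array(P,float)/2+[66,40]
J=onz(w,px([(206,28),(508,36),(494,234),(214,227)]),25); print(np.round(J,1))
print([round(float(np.linalg.norm(J[i]-J[(i+1)%4])),1) for i in range(4)])
ex=J[2]+J[3]-J[0]-J[1]; ey=J[1]+J[2]-J[0]-J[3]
print('c',J.mean(0),np.degrees(np.arctan2(ex[1],ex[0])),np.degrees(np.arctan2(-ey[0],ey[1])))
M=onz(w,px([(419,55),(493,57),(484,214),(411,211)]),25); print('maple',np.round(M,1))
T=onz(w,px([(259,90),(261,173)]),25);print('tins',np.round(T,1))
H=onz(w,px([(271,312),(500,314)]),204.5);print('held',np.round(H,1),np.linalg.norm(H[1]-H[0]))
R=Ro.from_quat([0.04,.999,0,-.001]).as_matrix(); print('in tool',np.round((H-[599.9,10.7,191.9])@R,1))
print('top check',np.round(proj(t,J)), np.round(proj(t,M)))
from scipy.optimize import least_squares
m=np.array([[-45,-68],[-45,68],[45,68],[45,-68]])
def f(p):
    R2=Ro.from_euler('z',p[2]).as_matrix()[:2,:2]; return (m@R2.T+p[:2]-J[:,:2]).ravel()
r=least_squares(f,[530,0,-.08]); print(r.x,np.degrees(r.x[2]),np.round(r.fun,1))
p2=lambda p:(proj(w,np.c_[m@Ro.from_euler('z',p[2]).as_matrix()[:2,:2].T+p[:2],np.full(4,25)])-[66,40])*2
print(np.round(p2(r.x)))
```

```text
[[477.6 -57.6  25. ]
 [491.8  75.1  25. ]
 [579.4  65.6  25. ]
 [565.3 -66.8  25. ]]
[133.5, 88.1, 133.1, 88.2]
c [528.51146233   4.05474529  25.        ] -6.091376821608873 -6.087522475024569
maple [[496.8  35.3  25. ]
 [500.1  68.1  25. ]
 [569.5  61.2  25. ]
 [565.4  26.9  25. ]]
tins [[505.7 -37.5  25. ]
 [542.2 -41.2  25. ]]
held [[562.9  -7.3 204.5]
 [566.8  35.8 204.5]] 43.34815414753858
in tool [[ 35.4 -20.9 -12.5]
 [ 35.   22.4 -12.5]]
top check [[287. 259.]
 [226. 251.]
 [232. 211.]
 [291. 219.]] [[244. 249.]
 [230. 247.]
 [234. 216.]
 [249. 218.]]
[ 5.28511462e+02  4.05474529e+00 -1.06267780e-01] -6.088695276029259 [-1.  -1.2 -0.8  1.3  1.1  1.3  0.8 -1.5]
[[203.  26.]
 [511.  34.]
 [497. 236.]
 [211. 229.]]
```

Request:
carry_out(deltas=[1,2,-0.4,2,0.5,1,4,-0.8,4,1,1,6,-1.2,6,1.5,1,7.07,-1.34,8,1.5,1,7.07,-1.34,10,1.5,1,7.07,-1.34,11.3,1.5,1,7.07,-1.34,11.3,1.5,1,7.07,-1.34,11.3,1.5,1,7.07,-1.34,11.3,1.5,1,7.07,-1.34,11.3,1.5])

```text
t: 7.8
position: [529.2, 2.5, 80.8]
eef_rot: [0.053, 0.999, 0.0, 0.001]
ft_force: [0.6, 0.7, -4.5]
gripper_width: 44.9
finger_force: 53.2
```

Request:
carry_out(deltas=[1,0,0,0.5,0,1,0,0,1,0,1,0,0,1.3,0,1,0,0,1.6,0,1,0,0,1.9,0,1,0,0,2.2,0,1,0,0,2.5,0,1,0,0,2.6,0,1,0,0,2.6,0,1,0,0,2.6,0])

```text
t: 9.05
position: [529.0, 2.5, 54.4]
eef_rot: [0.053, 0.999, 0.0, 0.0]
ft_force: [-0.0, -0.3, -4.5]
gripper_width: 44.9
finger_force: 53.2
```

Request:
carry_out(deltas=[1,0,0,0.1,0,1,0,0,0.2,0,1,0,0,0.3,0,1,0,0,0.4,0,1,0,0,0.45,0,1,0,0,0.5,0,1,0,0,0.55,0,1,0,0,0.6,0,1,0,0,0.6,0,1,0,0,0.6,0])

```text
t: 10.3
position: [529.0, 2.5, 49.8]
eef_rot: [0.053, 0.999, 0.0, 0.0]
ft_force: [-8.7, -0.5, 9.8]
gripper_width: 44.9
finger_force: 55.0
```

The contact height is 49.8 − 44.8 = 5.0 mm, which is the box floor. Releasing the jig.

Request:
carry_out(deltas=[1,0,0,-0.1,0,0,0,0,-0.1,0,0,0,0,-0.1,0,0,0,0,-0.1,0,0,0,0,-0.1,0,0,0,0,-2,0,0,0,0,-5,0,0,0,0,-9,0,0,0,0,-13,0,0,0,0,-15,0])

```text
t: 11.55
position: [529.6, 2.5, 201.1]
eef_rot: [0.053, 0.999, 0.0, 0.002]
ft_force: [-0.8, -0.7, -0.6]
gripper_width: 85.4
finger_force: 0.0
```

Run:
```python
from h import *
w=grab('wrist','w4')
```

Request:
carry_out(deltas=[0,-0.5,-3,-1,0,0,-1,-6,-2,0,0,-1.6,-9,-3,0,0,-2.1,-12,-3,0,0,-2.6,-15,-3,0,0,-3.2,-18,-3,0,0,-3.7,-21,-3,0,0,-4,-22.5,-3,0,0,-4,-22.5,-3,0,0,-4,-22.5,-3,0])

```text
t: 12.85
position: [544.8, -224.5, 228.2]
eef_rot: [0.053, 0.999, 0.0, -0.0]
ft_force: [0.0, -1.0, 0.5]
gripper_width: 85.4
finger_force: 0.0
```

Run:
```python
from h import *
s=monitor.state();print(s['position'],Ro.from_quat(s['eef_rot']).as_matrix()[:,0])
w=grab('wrist','w5');v=load('w4')
print(proj(w,[[620,-228,45],[500,-228,45]]),proj(v,[[565,5,60],[500,5,60]]))
a=cv2.resize(w['frame'][20:320,180:380],(400,600),interpolation=3);b=cv2.resize(v['frame'][60:360,160:360],(400,600),interpolation=3)
cv2.imwrite('pics/c5.png',np.hstack([a,b])[:,:,::-1])
```

```text
[ 544.84347462 -224.5192695   228.15165039] [-9.94425362e-01  1.05442793e-01  1.29188988e-04]
[[261.34894755 246.33943132]
 [248.87753329 134.69425573]] [[264.03933622 224.8860935 ]
 [256.45230587 154.66720544]]
```

View pics/c5.png

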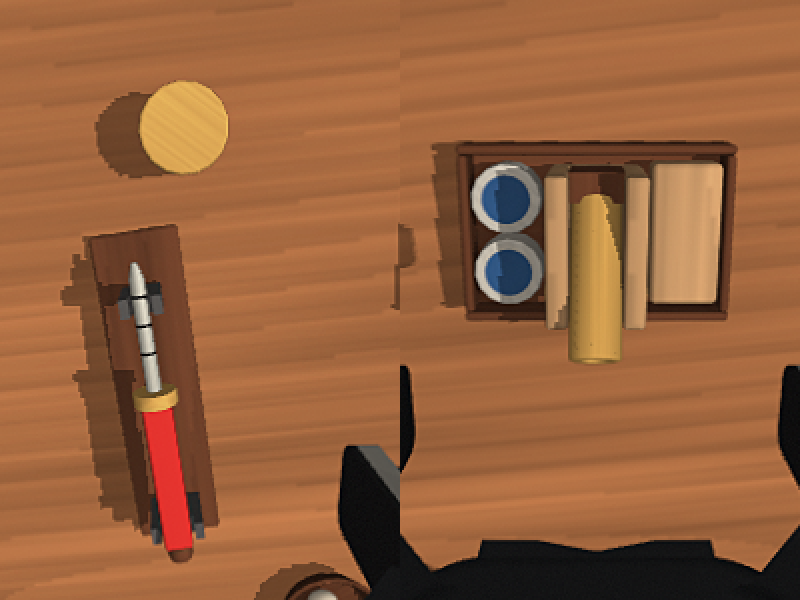

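Left half (pixel = 180 + u/2, 20 + v/2): the gauge's tip is at (135,263), the collar front at (155,392), the handle's back corners are (165,549) and (192,546), and the round end is at (181,560). The posts are at (140,300) and (178,515), and the pillbox is at (184,127). The right half shows the jig sitting in the gap between tins and maple, with its mouth away from the robot.

Run:
```python
from h import *
w=load('w5');v=load('w4');s0=load('s0');t0=load('t0')
px=lambda P: np.array(P,float)/2+[180,20]
G=onz(w,px([(135,263),(155,394),(178.5,547),(181,561)]),45);print(np.round(G,1))
H=onz(w,px([(145,411),(165,549),(192,546),(178,408)]),53);print('handle top',np.round(H,1),np.linalg.norm(H[0]-H[3]),np.linalg.norm(H[1]-H[2]),np.linalg.norm(H[1]-H[0]))
tip,col,he=G[:3]; print('tip-col',np.linalg.norm(tip-col),'col-he',np.linalg.norm(he-col))
d=tip-G[3]; print('heading',np.degrees(np.arctan2(d[1],d[0])), [np.degrees(np.arctan2(*(a-b)[[1,0]])) for a,b in((tip,col),(H[0],H[1]),(H[3],H[2]))])
print('rest base',np.round(onz(w,px([(90,238),(178,225),(217,522)]),8),1))
print('posts',np.round(onz(w,px([(120,316),(162,312),(155,540),(202,535)]),45),1))
print('pillbox',onz(w,px([(184,127)]),34))
q=lambda P:(np.array(P,float)-[400,0])/2+[160,60]
J=onz(v,q([(547,178),(650,178),(645,328),(545,328)]),61);print('jig',np.round(J,1),J.mean(0)); e=J[2]+J[3]-J[0]-J[1];e2=J[1]+J[2]-J[0]-J[3]
print(np.degrees(np.arctan2(e[1],e[0])),np.degrees(np.arctan2(-e2[0],e2[1])))
B=onz(v,q([(459,142),(737,146),(728,319),(468,319)]),25);print('box',np.round(B,1),B.mean(0))
# stereo heights: collar/tip with top
print('tip st',tri([(w,px([(135,263)])[0]),(t0,(369,243))]),'col', proj(t0,G),proj(s0,G))
```

```text
[[ 516.3 -231.2   45. ]
 [ 586.  -228.6   45. ]
 [ 679.3 -225.    45. ]
 [ 688.6 -224.5   45. ]]
handle top [[ 592.  -234.4   53. ]
 [ 674.5 -232.4   53. ]
 [ 674.2 -217.3   53. ]
 [ 592.1 -217.3   53. ]] 17.176865733191146 15.102718086257415 82.58558756165083
tip-col 69.7873931203899 col-he 93.30623038147975
heading -177.75266348005135 [np.float64(-177.839673749495), np.float64(-178.58564473726256), np.float64(179.9736104698709)]
rest base [[ 504.4 -256.1    8. ]
 [ 502.5 -207.     8. ]
 [ 688.  -200.1    8. ]]
posts [[ 542.3 -241.9   45. ]
 [ 542.5 -220.4   45. ]
 [ 673.3 -237.9   45. ]
 [ 672.9 -211.    45. ]]
pillbox [[ 453.77710886 -200.23923932   34.        ]]
jig [[492.9 -14.   61. ]
 [497.6  29.9  61. ]
 [565.6  21.9  61. ]
 [560.7 -23.6  61. ]] [529.19631391   3.54061558  61.        ]
-7.364101393356714 -6.1043461808285135
box [[475.3 -57.1  25. ]
 [491.3  75.6  25. ]
 [579.2  66.8  25. ]
 [564.8 -67.3  25. ]] [527.65046611   4.49755951  25.        ]
tip st [ 514.30765457 -230.60297002   56.26678344] col [[367.62948156 242.12574697]
 [365.24118021 210.23802946]
 [362.16558106 169.15577412]
 [361.77857831 165.12989598]] [[190.63428447 161.25105985]
 [177.32219758 172.99260565]
 [157.47624815 190.60445076]
 [155.40777496 192.52339681]]
```

The jig is at about (529, 2.5) with an angle of about −6°. The gauge's grip point comes out at (635, −227), heading −177.8°, and the posts at x = 673 and 542 agree with the text (38 mm behind and 95 mm ahead of the grip). I'm grasping the gauge.

Request:
carry_out(deltas=[0,-3,0.2,2,-3,0,-6,0.4,5,-6,0,-9,0.68,8,-8.3,0,-9,0.68,11,-8.3,0,-9,0.68,14,-8.3,0,-9,0.68,16.5,-8.3,0,-9,0.68,17.5,-8.3,0,-9,0.68,18.5,-8.3,0,-9,0.68,18.5,-8.3,0,-9,0.68,18.5,-8.3])

```text
t: 14.15
position: [635.5, -228.4, 44.5]
eef_rot: [-0.019, 1.0, -0.0, 0.001]
ft_force: [-0.2, -0.6, -0.5]
gripper_width: 85.5
finger_force: 0.0
```

Request:
carry_out(deltas=[1,0,0,0,0,1,0,0,0,0,1,0,0,0,0,1,0,0,0,0,1,0,0,0,0,1,0,0,0,0,1,0,0,0,0,1,0,0,0,0,1,0,0,0,0,1,0,0,0,0], newtons=30)

```text
t: 15.4
position: [635.0, -228.2, 43.4]
eef_rot: [-0.019, 1.0, -0.0, 0.0]
ft_force: [-0.6, -0.6, 1.9]
gripper_width: 14.9
finger_force: 32.9
```

Run:
```python
from h import *
s=monitor.state();print({k:np.round(v,3) for k,v in s.items() if k!='tau'})
```

```text
{'t': np.float64(15.4), 'joint_positions': array([-0.4  ,  0.612,  1.129,  0.   ,  1.401, -2.009]), 'joint_vel': array([ 0.001, -0.001,  0.   ,  0.   , -0.   ,  0.   ]), 'position': array([ 635.013, -228.247,   43.406]), 'eef_rot': array([-0.019,  1.   , -0.   ,  0.   ]), 'ft_force': array([-0.59 , -0.57 ,  1.885]), 'moment': array([-0.054,  0.013, -0.049]), 'finger_force': np.float64(32.928), 'gripper_width': np.float64(14.924)}
```

Request:
carry_out(deltas=[1,0,0,-2,0,1,0,0,-5,0,1,0,0,-10,0,1,0.3,3,-14,5,1,0.6,7,-15.6,15,1,0.9,11,-15.6,25,1,1.3,15,-15.6,35,1,1.7,19,-15.6,45,1,2.09,22.35,-15.6,55,1,2.09,22.35,-15.6,65])

```text
t: 16.65
position: [605.2, -3.2, 200.7]
eef_rot: [0.522, 0.853, 0.0, 0.0]
ft_force: [-0.0, -0.8, -2.5]
gripper_width: 15.5
finger_force: 32.6
```

Request:
carry_out(deltas=[1,0,0,0,10,1,0,0,0,20,1,0,0,0,30,1,0,0,0,40,1,0,0,0,50,1,0,0,0,60,1,0,0,0,70,1,0,0,0,80,1,0,0,0,90,1,0,0,0,100])

```text
t: 17.9
position: [605.4, -5.7, 200.5]
eef_rot: [0.989, 0.147, 0.0, 0.0]
ft_force: [0.2, -0.5, -0.9]
gripper_width: 15.4
finger_force: 32.6
```

Request:
carry_out(deltas=[1,0,0,0,10,1,0,0,0,20,1,0,0,0,23,1,0,0,0,23.3,1,0,0,3,23.3,1,0,0,6,23.3,1,0,0,8,23.3,1,0,0,9,23.3,1,0,0,9.5,23.3,1,0,0,9.5,23.3], newtons=20)

```text
t: 19.15
position: [605.8, -5.7, 104.9]
eef_rot: [0.999, -0.053, 0.0, -0.0]
ft_force: [0.2, 0.8, -0.8]
gripper_width: 15.4
finger_force: 32.6
```

Run:
```python
from h import *
s=monitor.state();p=s['position'];R=Ro.from_quat(s['eef_rot']).as_matrix();print(p,R[:,0],np.degrees(np.arctan2(R[1,0],R[0,0])),s['ft_force'])
w=grab('wrist','w6');c=grab('scene','s1')
a=cv2.resize(w['frame'],(400,300),interpolation=3);b=cv2.resize(c['frame'][130:260,180:340],(650,528),interpolation=3)
uv=proj(c,[p])[0];print(uv)
u,v=uv.astype(int);b=cv2.resize(c['frame'][v-60:v+60,u-50:u+50],(500,600),interpolation=3)
cv2.imwrite('pics/c6.png',np.hstack([cv2.resize(w['frame'][:,128:384],(300,450)),b[:450]])[:,:,::-1]); print(u,v)
```

```text
[605.78815387  -5.71381013 104.8743809 ] [ 9.94353257e-01 -1.06117136e-01  8.68499522e-04] -6.091535651518836 [ 0.16738406  0.78643656 -0.8087644 ]
[249.19231515 177.63522433]
249 177
```

View pics/c6.png

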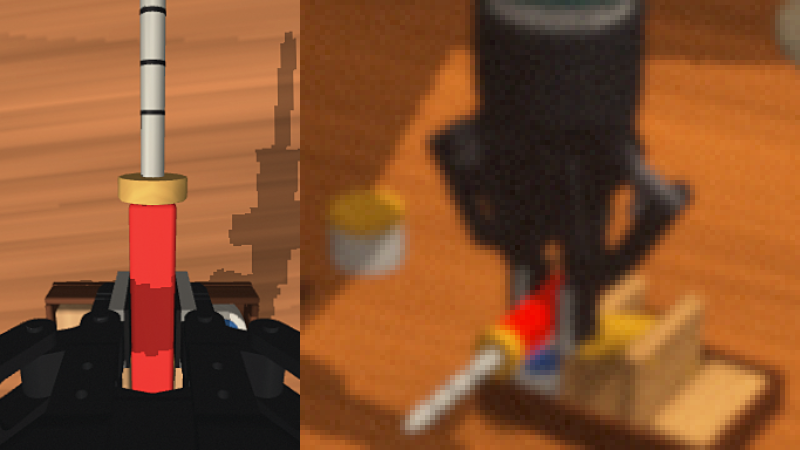

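The wrist view shows the gauge straight and level in the jaws. The scene view shows it beyond the jig with its handle end just above the tube's mouth. The interface can't pitch the tool and the tube leans 30°, so I need to pivot the gauge in the grip. I'll lower its handle end onto the tube's top edge, which loads the jig only downward.

Request:
carry_out(deltas=[1,0,0,0.8,0,1,0,0,1.3,0,1,0,0,1.6,0,1,0,0,1.7,0,1,0,0,1.8,0,1,0,0,1.9,0,1,0,0,2.0,0,1,0,0,2.1,0,1,0,0,2.2,0,1,0,0,2.2,0], newtons=20)

```text
t: 20.5
position: [606.4, -5.8, 84.1]
eef_rot: [0.999, -0.053, 0.001, -0.0]
ft_force: [-0.5, -0.4, 6.3]
gripper_width: 15.2
finger_force: 34.2
```

Request:
carry_out(deltas=[1,0,0,0.1,0,1,0,0,0.2,0,1,0,0,0.3,0,1,0,0,0.4,0,1,0,0,0.5,0,1,0,0,0.6,0,1,0,0,0.7,0,1,0,0,0.8,0,1,0,0,0.8,0,1,0,0,0.8,0])

```text
t: 21.75
position: [606.7, -5.8, 76.4]
eef_rot: [0.999, -0.053, 0.002, -0.0]
ft_force: [0.4, -0.6, 7.8]
gripper_width: 15.9
finger_force: 35.7
```

Run:
```python
from h import *
s=monitor.state();p=s['position'];print(p,s['ft_force'],s['moment'])
w=grab('wrist','w7');c=grab('scene','s2')
# segment red handle & steel rod in scene before/after
for f in('s1','s2'):
    c=load(f);im=c['frame'].astype(int);m=((im[...,0]>150)&(im[...,1]<60)&(im[...,2]<60));ys,xs=np.nonzero(m[150:220,220:280]);print(f,len(xs),xs.mean()+220,ys.mean()+150)
for f in('w6','w7'):
    im=load(f)['frame'].astype(int);h=(im[...,0]>150)&(im[...,1]>120)&(im[...,2]<110)&(im[...,2]>30); ys,xs=np.nonzero(h[100:200,210:310]);print(f,len(xs),xs.mean()+210,ys.mean()+100,xs.min()+210,xs.max()+210)
w=load('w7');g=lambda a,x,z=0:(lambda q:p+np.array([0,0,1.6])+np.array([.994,-.106,0])*q[0]+np.array([0,0,1])*q[1])(((x+50)*np.cos(a)+z*np.sin(a),-(x+50)*np.sin(a)+z*np.cos(a)))
for d in(0,10,15,20,25,30): a=np.radians(d);print(d,np.round(proj(w,[g(a,-8,12),g(a,0,12),g(a,68)])).tolist(),np.round(proj(load('s2'),[g(a,0),g(a,68)])).tolist())
```

```text
[606.67262349  -5.78756749  76.4095916 ] [ 0.41066076 -0.55089342  7.80089947] [-0.01595581  0.36365973  0.02162157]
s1 74 245.43243243243242 180.27027027027026
s2 100 244.59 192.57
w6 2508 248.72687400318978 147.27711323763955 210 309
w7 2870 250.0369337979094 147.45644599303137 210 309
0 [[259.0, 181.0], [259.0, 160.0], [259.0, -36.0]] [[237.0, 197.0], [220.0, 212.0]]
10 [[259.0, 174.0], [259.0, 153.0], [259.0, -9.0]] [[238.0, 200.0], [221.0, 219.0]]
15 [[259.0, 171.0], [259.0, 151.0], [258.0, 5.0]] [[238.0, 201.0], [222.0, 222.0]]
20 [[259.0, 170.0], [259.0, 151.0], [258.0, 19.0]] [[238.0, 203.0], [223.0, 225.0]]
25 [[258.0, 169.0], [258.0, 151.0], [258.0, 33.0]] [[238.0, 204.0], [224.0, 227.0]]
30 [[258.0, 169.0], [258.0, 153.0], [258.0, 46.0]] [[239.0, 205.0], [225.0, 229.0]]
```

```bash
cat >> h.py <<'E'
def tilt(f):
    """tilt of the held gauge from the tip row in the wrist image"""
    w=load(f);im=w['frame'].astype(int);strip=im[:150,254:264]
    gray=(abs(strip[...,0]-strip[...,2])<35)&(strip.min(2)>90)
    rows=np.nonzero(gray.sum(1)>=2)[0]; return rows.min(),len(rows)
def tiprow(f,p,ex,d,off=1.6):
    a=np.radians(d); q=p+[0,0,off]+118*(np.cos(a)*np.array(ex)-np.sin(a)*np.array([0,0,1])); return proj(load(f),[q])[0]
E
python3 - <<'E'
from h import *
s=monitor.state();print(tilt('w6'),tilt('w7')); ex=Ro.from_quat(s['eef_rot']).as_matrix()[:,0]
for d in range(14,34,2): print(d,tiprow('w7',s['position'],ex,d).round(1))
E
```

```text
(np.int64(0), 140) (np.int64(5), 135)
14 [258.5   1.9]
16 [258.5   7.5]
18 [258.5  13. ]
20 [258.5  18.6]
22 [258.5  24.1]
24 [258.5  29.6]
26 [258.4  35. ]
28 [258.4  40.5]
30 [258.4  45.9]
32 [258.4  51.3]
```

Request:
carry_out(deltas=[1,0,0,0.1,0,1,0,0,0.2,0,1,0,0,0.3,0,1,0,0,0.4,0,1,0,0,0.5,0,1,0,0,0.6,0,1,0,0,0.7,0,1,0,0,0.8,0,1,0,0,0.9,0,1,0,0,0.9,0])

```text
t: 23.1
position: [606.8, -5.8, 67.8]
eef_rot: [0.999, -0.053, 0.002, -0.0]
ft_force: [-0.7, -0.2, 8.6]
gripper_width: 15.6
finger_force: 38.2
```

Run:
```python
from h import *
grab('wrist','w8');s=monitor.state();print(s['position'],s['ft_force'],tilt('w8')); ex=Ro.from_quat(s['eef_rot']).as_matrix()[:,0]
for d in range(22,36,2): print(d,tiprow('w8',s['position'],ex,d).round(1))
```

```text
[606.79230808  -5.79823081  67.7812958 ] [-0.82024312  0.90570827  8.67068199] (np.int64(36), 108)
22 [258.5  24.2]
24 [258.5  29.7]
26 [258.5  35.1]
28 [258.4  40.6]
30 [258.4  46. ]
32 [258.4  51.4]
34 [258.4  56.7]
```

Request:
carry_out(deltas=[1,0,0,0.1,0,1,0,0,0.2,0,1,0,0,0.3,0,1,0,0,0.3,0,1,0,0,0.3,0,1,0,0,0,0,1,0,0,-1,0,1,0,0,-3,0,1,0,0,-5,0,1,0,0,-5,0])

```text
t: 24.4
position: [606.8, -5.8, 118.5]
eef_rot: [0.999, -0.053, 0.003, -0.0]
ft_force: [-0.9, -1.1, -1.3]
gripper_width: 15.4
finger_force: 37.4
```

Run:
```python
from h import *
grab('wrist','w9');c=grab('scene','s3');s=monitor.state();print(s['position'],s['ft_force'],tilt('w9'),s['finger_force']); ex=Ro.from_quat(s['eef_rot']).as_matrix()[:,0];p=s['position']
for d in range(24,36,2):
  a=np.radians(d); g=lambda x: p+[0,0,1.6]+(x+50)*(np.cos(a)*ex-np.sin(a)*np.array([0,0,1]))
  print(d,tiprow('w9',p,ex,d).round(1),proj(c,[g(-93),g(0),g(68)]).round(1).tolist())
u,v=244,175
w=load('w9')['frame'][0:240,178:338]
b=cv2.resize(c['frame'][125:225,200:290],(540,600),interpolation=3)
cv2.imwrite('pics/c7.png',np.hstack([cv2.resize(w,(260,390)),b[:390]])[:,:,::-1])
cv2.imwrite('pics/c7.png',b[:,:,::-1])
```

```text
[605.46631219  -5.69908301 115.44813568] [-0.0514695   0.59310768 -2.09018057] (np.int64(42), 103) 37.40004122257233
24 [258.6  34.4] [[258.1, 159.8], [238.7, 189.4], [223.4, 212.8]]
26 [258.6  39.6] [[258.0, 159.4], [238.8, 189.9], [223.8, 213.7]]
28 [258.6  44.8] [[257.9, 159.0], [239.0, 190.3], [224.4, 214.6]]
30 [258.5  50. ] [[257.7, 158.7], [239.2, 190.6], [224.9, 215.4]]
32 [258.5  55.2] [[257.6, 158.3], [239.4, 191.0], [225.5, 216.2]]
34 [258.5  60.4] [[257.4, 158.0], [239.7, 191.3], [226.1, 216.9]]
```

View pics/c7.png

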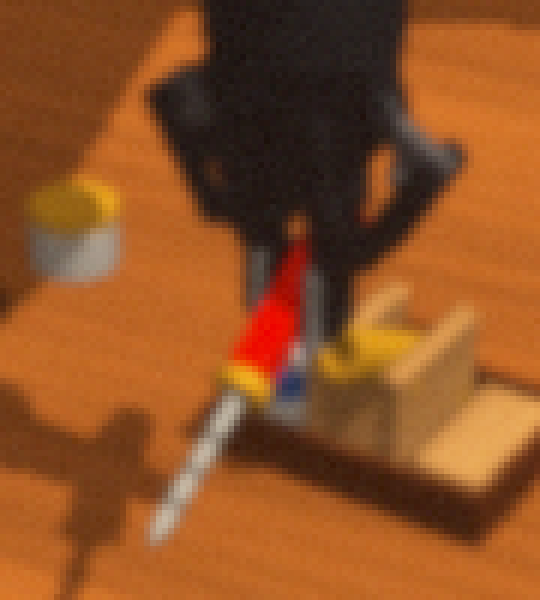

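The scene crop (pixel = 200 + u/6, 125 + v/6) shows the gauge pivoted tip-down, with its tip at (156,537) and collar at (250,382). The jig is still seated in the box. I'm re-measuring the tilt with the arm still.

Run:
```python
from h import *
s=monitor.state();grab('wrist','w10');p=s['position'];print(p,tilt('w10')); R=Ro.from_quat(s['eef_rot']).as_matrix();ex=R[:,0]
for d in range(24,34,2): print(d,tiprow('w10',p,ex,d).round(1))
im=load('w10')['frame'].astype(int)
for r in list(range(38,54))+[60,70,80,90,100,110]: print(r,[tuple(im[r,c])[0]-tuple(im[r,c])[2] for c in range(248,270,1)])
# collar silhouettes: yellow columns
y=(im[...,0]>140)&(im[...,1]>100)&(im[...,2]<110)&(im[...,1]>im[...,0]*.68)
sub=y[100:200,225:300];rr=sub.sum(1);print('collar rows',[(i+100,int(n)) for i,n in enumerate(rr) if n>20])
for d in(24,26,28,30,32):
  a=np.radians(d);ez=np.array([0,0,1.]);ax=np.cos(a)*ex-np.sin(a)*ez;up=np.sin(a)*ex+np.cos(a)*ez
  g=lambda x,y=0,z=0:p+[0,0,1.6]+(x+50)*ax+z*up+y*R[:,1]
  print(d,proj(load('w10'),[g(-8,0,12),g(0,0,12),g(-4,-12),g(-4,12),g(0,0,4),g(60,-4),g(60,4)]).round(1).tolist())
```

```text
[605.46631219  -5.69908301 115.44813568] (np.int64(42), 103)
24 [258.5  29.3]
26 [258.5  34.7]
28 [258.4  40.1]
30 [258.4  45.5]
32 [258.4  50.9]
38 [np.int64(107), np.int64(107), np.int64(106), np.int64(107), np.int64(106), np.int64(106), np.int64(105), np.int64(106), np.int64(105), np.int64(105), np.int64(105), np.int64(104), np.int64(103), np.int64(104), np.int64(103), np.int64(103), np.int64(103), np.int64(103), np.int64(102), np.int64(103), np.int64(101), np.int64(101)]
39 [np.int64(105), np.int64(104), np.int64(105), np.int64(104), np.int64(104), np.int64(103), np.int64(104), np.int64(103), np.int64(103), np.int64(102), np.int64(103), np.int64(103), np.int64(102), np.int64(101), np.int64(100), np.int64(101), np.int64(101), np.int64(100), np.int64(101), np.int64(101), np.int64(101), np.int64(101)]
40 [np.int64(103), np.int64(103), np.int64(102), np.int64(102), np.int64(101), np.int64(102), np.int64(102), np.int64(102), np.int64(103), np.int64(106), np.int64(105), np.int64(105), np.int64(104), np.int64(103), np.int64(102), np.int64(102), np.int64(102), np.int64(103), np.int64(103
[... 6257 characters left out ...]
161, 44), (162, 44), (163, 44), (164, 43), (165, 44), (166, 44), (167, 44), (168, 44), (169, 44), (170, 45), (171, 44), (172, 22)]
24 [[258.6, 169.3], [258.6, 151.1], [232.7, 167.0], [284.3, 167.0], [258.5, 156.3], [250.5, 43.3], [266.4, 43.3]]
26 [[258.6, 169.2], [258.5, 151.4], [233.0, 167.9], [284.0, 167.9], [258.5, 157.1], [250.7, 48.1], [266.2, 48.1]]
28 [[258.5, 169.2], [258.5, 151.9], [233.3, 168.8], [283.7, 168.8], [258.5, 158.0], [250.8, 52.9], [266.0, 52.9]]
30 [[258.5, 169.4], [258.5, 152.5], [233.5, 169.9], [283.4, 169.9], [258.5, 159.1], [251.0, 57.8], [265.9, 57.8]]
32 [[258.5, 169.7], [258.5, 153.2], [233.8, 171.1], [283.2, 171.1], [258.5, 160.2], [251.1, 62.6], [265.7, 62.6]]
```

The tilt is about 28–29°, within the ±3.4° of play the bore allows. I'm raising the gauge, turning it half round, and backing it off along the tube's axis.

Request:
carry_out(deltas=[1,0,0,-3,0,1,0,0,-6,0,1,0,0,-6,-10,1,0,0,-6,-20,1,0,0,-6,-30,1,0,0,-6,-40,1,0,0,-6,-50,1,0,0,-6,-60,1,0,0,-6,-70,1,0,0,-6,-80])

```text
t: 25.8
position: [605.0, -5.7, 174.0]
eef_rot: [0.797, 0.603, -0.001, -0.001]
ft_force: [0.4, -0.1, -1.4]
gripper_width: 15.3
finger_force: 37.4
```

Request:
carry_out(deltas=[1,0,0,0,-10,1,0,0,0,-20,1,0,0,0,-30,1,0,0,0,-40,1,0,0,0,-50,1,0,0,0,-60,1,0,0,0,-70,1,0,0,0,-80,1,0,0,0,-90,1,0,0,0,-100])

```text
t: 27.05
position: [605.1, -5.7, 174.0]
eef_rot: [0.05, 0.999, 0.0, -0.001]
ft_force: [0.3, -0.5, -0.9]
gripper_width: 15.2
finger_force: 37.4
```

Request:
carry_out(deltas=[1,-3,0,0,0,1,-6,0,0,0,1,-8,0,1,0,1,-8,0,2.5,0,1,-8,0,3.5,0,1,-8,0,4,0,1,-8,0,4,0,1,-8,0,4,0,1,-8,0,4,0,1,-8,0,4,0])

```text
t: 28.3
position: [685.1, -14.2, 135.7]
eef_rot: [0.053, 0.999, 0.0, 0.0]
ft_force: [0.1, 0.6, -1.7]
gripper_width: 15.7
finger_force: 37.4
```

Run:
```python
from h import *
s=monitor.state();w=grab('wrist','w11');p=s['position'];print(p,s['t']); R=Ro.from_quat(s['eef_rot']).as_matrix();ex=R[:,0];print(ex,tilt('w11'))
for d in(26,28,30): print(d,tiprow('w11',p,ex,d).round(1))
# predicted jig points
u=np.array([np.cos(np.radians(-6.2)),np.sin(np.radians(-6.2)),0]);v=np.array([-u[1],u[0],0]);J=lambda x,y,z:np.array([529,2.6,5])+x*u+y*v+[0,0,z]
print(proj(w,[J(45,0,68),J(39,0,78),J(35,23,56),J(35,-23,56),J(-35,23,56),J(-35,-23,56)]).round(1).tolist())
cv2.imwrite('pics/c8.png',cv2.resize(w['frame'][0:240,160:360],(500,600),interpolation=3)[:,:,::-1])
```

```text
[685.13842804 -14.21021885 135.69401254] 28.3
[-9.94340661e-01  1.06236602e-01 -6.58930257e-04] (np.int64(42), 103)
26 [257.   33.1]
28 [257.   38.6]
30 [257.  44.]
[[257.1, 27.0], [257.1, 9.6], [296.4, 14.2], [217.9, 14.1], [299.4, -122.5], [215.3, -122.6]]
```

View pics/c8.png

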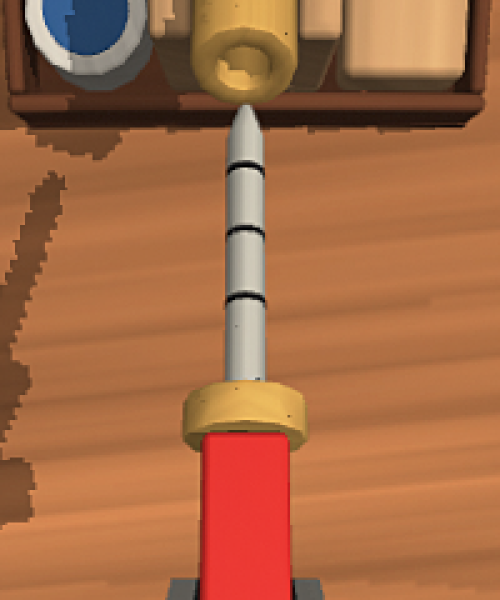

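The crop (pixel = 160 + u/2.5, v/2.5) shows the rod tip at (245,105), centred sideways on the tube's mouth with the bore at (245,60), and the rod in line with the tube. I'm advancing along the tube's axis.

Request:
carry_out(deltas=[1,0.35,0,0.2,0,1,0.69,0,0.4,0,1,1.04,0,0.6,0,1,1.39,0,0.8,0,1,1.73,0,1,0,1,2.08,0,1.2,0,1,2.43,0,1.4,0,1,2.6,0,1.5,0,1,2.6,0,1.5,0,1,2.6,0,1.5,0])

```text
t: 29.6
position: [659.3, -11.4, 120.5]
eef_rot: [0.053, 0.999, 0.0, 0.0]
ft_force: [-0.4, 0.1, -1.2]
gripper_width: 15.5
finger_force: 37.4
```

Run:
```python
from h import *
s=monitor.state();print({k:np.round(v,2) for k,v in s.items() if k in('position','ft_force','moment','finger_force')})
```

```text
{'position': array([659.3 , -11.44, 120.45]), 'ft_force': array([-0.38,  0.09, -1.18]), 'moment': array([ 0.  , -0.09,  0.01]), 'finger_force': np.float64(37.43)}
```

Request:
carry_out(deltas=[1,0.35,0,0.2,0,1,0.69,0,0.4,0,1,1.04,0,0.6,0,1,1.39,0,0.8,0,1,1.73,0,1,0,1,2.08,0,1.2,0,1,2.43,0,1.4,0,1,2.6,0,1.5,0,1,2.6,0,1.5,0,1,2.6,0,1.5,0])

```text
t: 30.85
position: [633.4, -8.7, 105.4]
eef_rot: [0.053, 0.999, 0.0, 0.0]
ft_force: [-0.6, 0.1, -0.7]
gripper_width: 15.4
finger_force: 37.4
```

Run:
```python
from h import *
s=monitor.state();print({k:np.round(v,2) for k,v in s.items() if k in('position','ft_force','moment','finger_force')})
w=grab('wrist','w12');im=w['frame'].astype(int)
for f in('w11','w12'):
  im=load(f)['frame'].astype(int); col=im[:180,258]; print(f,''.join('g' if abs(c[0]-c[2])<35 and c.min()>90 else 'r' if c[1]<70 and c[0]>150 else 'y' if c[0]-c[2]>60 and c[1]>.68*c[0] else 'k' if c.max()<70 else '.' for c in col))
```

```text
{'position': array([633.44,  -8.69, 105.42]), 'ft_force': array([-0.58,  0.09, -0.71]), 'moment': array([-0.02,  0.01, -0.03]), 'finger_force': np.float64(37.43)}
w11 yyyyyyyyyyyyyyyyyyyyyyyyyyyyyyyyyyyyyyyyy.gggggggggggggggggggggg.kkgggggggggggggggggggggggkkgggggggggggggggggggggggggkkgggggggggggggggggggggggggggggggg.yyyyyyyyyyyyyyyyyyyykrrrrrrr
w12 yyyyyyyyyyyyyyyyyyyyyyyyyyyyyyyyyyyyyyyyyyyyyyyyyyyyyyyyyyyyyyyyyyyyyyyyyyyyyyyyyyyyyyyyyyyyyyyyyyyyyyyyyyyyyyyyyyyyy.kgggggggggggggggggggggggggggggggg.yyyyyyyyyyyyyyyyyyyykrrrrrrr
```

The tube now hides the front of the rod, so the rod is in the bore, and no force is felt. I'm continuing to the stop.

Request:
carry_out(deltas=[1,0.35,0,0.2,0,1,0.69,0,0.4,0,1,1.04,0,0.6,0,1,1.21,0,0.7,0,1,1.39,0,0.8,0,1,1.47,0,0.85,0,1,1.56,0,0.9,0,1,1.65,0,0.95,0,1,1.65,0,0.95,0,1,1.65,0,0.95,0])

```text
t: 32.15
position: [616.9, -6.9, 95.8]
eef_rot: [0.053, 0.999, 0.0, 0.0]
ft_force: [0.1, -0.3, -1.8]
gripper_width: 15.4
finger_force: 37.4
```

Request:
carry_out(deltas=[1,0.04,0,0.03,0,1,0.09,0,0.05,0,1,0.13,0,0.08,0,1,0.17,0,0.1,0,1,0.21,0,0.12,0,1,0.26,0,0.15,0,1,0.26,0,0.15,0,1,0.26,0,0.15,0,1,0.26,0,0.15,0,1,0.26,0,0.15,0])

```text
t: 33.4
position: [615.3, -6.7, 95.6]
eef_rot: [0.053, 0.999, 0.0, 0.002]
ft_force: [5.3, -0.6, 4.7]
gripper_width: 15.6
finger_force: 38.2
```

Run:
```python
from h import *
s=monitor.state();print({k:np.round(v,2) for k,v in s.items() if k in('position','ft_force','moment','finger_force')})
grab('wrist','w13')
im=load('w13')['frame'].astype(int); col=im[:180,258]; print(''.join('g' if abs(c[0]-c[2])<35 and c.min()>90 else 'r' if c[1]<70 and c[0]>150 else 'y' if c[0]-c[2]>60 and c[1]>.68*c[0] else 'k' if c.max()<70 else '.' for c in col))
```

```text
{'position': array([615.33,  -6.7 ,  95.62]), 'ft_force': array([ 5.32, -0.59,  4.68]), 'moment': array([-0.02, -0.82, -0.05]), 'finger_force': np.float64(38.17)}
..................yyyyyyyyyyyyyyyyyyyyyyyyyyyyyyyyyyyyyyyyyyyyyyyyyyyyyyyyyyyyyyyyyyyyyyyyyyyyyyyyyyyyyyyyyyyyyyyyyyyyyyyyyyyyyyyyyyyyyyyyyyyyyyyyyyyyyyyyyyyyyyyyyyyyyyyyyy.rrrrrrr
```

Request:
carry_out(deltas=[1,0.09,0,0.05,0,1,0.17,0,0.1,0,1,0.17,0,0.1,0,1,0.17,0,0.1,0,1,0.17,0,0.1,0,1,0.17,0,0.1,0,1,0.17,0,0.1,0,1,0.17,0,0.1,0,1,0.17,0,0.1,0,1,0.17,0,0.1,0])

```text
t: 34.7
position: [614.4, -6.7, 95.6]
eef_rot: [0.053, 0.999, 0.0, 0.003]
ft_force: [7.8, -0.2, 6.3]
gripper_width: 15.6
finger_force: 38.5
```

Request:
carry_out(deltas=[1,0.09,0,0.05,0,1,0.17,0,0.1,0,1,0.26,0,0.15,0,1,0.26,0,0.15,0,1,0.26,0,0.15,0,1,0.26,0,0.15,0,1,0.26,0,0.15,0,1,0.26,0,0.15,0,1,0.26,0,0.15,0,1,0.26,0,0.15,0])

```text
t: 35.95
position: [613.0, -6.5, 95.7]
eef_rot: [0.053, 0.999, -0.0, 0.005]
ft_force: [10.4, 0.1, 10.6]
gripper_width: 15.6
finger_force: 39.0
```

Run:
```python
from h import *
s=monitor.state();print({k:np.round(v,3) for k,v in s.items() if k in('position','eef_rot','ft_force','moment')})
w=grab('wrist','w14')
for f in('w12','w13','w14'):
  im=load(f)['frame'].astype(int); 
  for c0 in(246,258,270): print(f,c0,im[120:180:3,c0,1].tolist())
```

```text
{'position': array([612.961,  -6.51 ,  95.655]), 'eef_rot': array([ 0.053,  0.999, -0.   ,  0.005]), 'ft_force': array([10.354,  0.099, 10.578]), 'moment': array([ 0.038, -1.188, -0.054])}
w12 246 [88, 74, 86, 73, 60, 103, 101, 106, 112, 113, 118, 128, 141, 149, 157, 154, 169, 113, 48, 58]
w12 258 [206, 203, 203, 203, 203, 204, 204, 204, 204, 203, 206, 179, 183, 183, 182, 184, 105, 112, 47, 57]
w12 270 [91, 80, 97, 98, 94, 109, 112, 113, 114, 118, 121, 178, 182, 186, 190, 185, 200, 111, 47, 57]
w13 246 [150, 151, 152, 152, 153, 151, 153, 152, 154, 153, 158, 126, 142, 151, 157, 156, 169, 114, 48, 57]
w13 258 [179, 179, 180, 181, 181, 181, 182, 183, 182, 182, 198, 181, 184, 184, 182, 184, 106, 112, 47, 57]
w13 270 [177, 177, 176, 177, 175, 178, 177, 178, 178, 178, 180, 170, 184, 188, 193, 186, 200, 112, 46, 57]
w14 246 [151, 151, 151, 153, 153, 152, 152, 154, 153, 153, 157, 125, 142, 150, 158, 156, 172, 112, 46, 58]
w14 258 [178, 179, 181, 181, 181, 181, 182, 181, 182, 182, 193, 180, 184, 184, 182, 184, 106, 114, 48, 57]
w14 270 [176, 177, 176, 177, 176, 178, 177, 177, 178, 178, 181, 171, 184, 188, 193, 185, 199, 112, 48, 58]
```

The collar is seated: no rod is visible between it and the tube, and the axial push has been about 8 to 15 N for over 2 s. I'm drawing the gauge out along the axis.

Request:
carry_out(deltas=[1,-0.35,0,-0.2,0,1,-0.69,0,-0.4,0,1,-1.2,0,-0.69,0,1,-1.8,0,-1.04,0,1,-2.5,0,-1.44,0,1,-3.3,0,-1.9,0,1,-4.1,0,-2.37,0,1,-4.9,0,-2.83,0,1,-5.7,0,-3.29,0,1,-6.5,0,-3.75,0])

```text
t: 37.25
position: [675.2, -13.2, 129.6]
eef_rot: [0.053, 0.999, 0.0, 0.0]
ft_force: [-0.1, -0.1, -1.3]
gripper_width: 15.6
finger_force: 37.4
```

Request:
carry_out(deltas=[1,-0.6,0,-0.35,0,1,-1.2,0,-0.7,0,1,-1.8,0,-1.05,0,1,-2,0,-3,0,1,-2,0,-5,0,1,-2,0,-7,0,1,-2,0,-7,0,1,-2,0,-7,0,1,-2,0,-7,0,1,-2,0,-7,0])

```text
t: 38.5
position: [694.3, -15.2, 198.4]
eef_rot: [0.053, 0.999, 0.0, -0.001]
ft_force: [1.2, -0.3, -2.1]
gripper_width: 15.3
finger_force: 37.4
```

Run:
```python
from h import *
s=monitor.state();w=grab('wrist','w15');p=s['position'];R=Ro.from_quat(s['eef_rot']).as_matrix();ex=R[:,0]
print(p,s['t'],s['eef_rot'],tilt('w15'),s['ft_force'])
for d in(26,28,30,32): print(d,tiprow('w15',p,ex,d).round(1))
```

```text
[694.31727478 -15.20953342 198.38035591] 38.5 [ 5.32029596e-02  9.98583449e-01  6.64892395e-05 -7.31672721e-04] (np.int64(42), 103) [ 1.21430544 -0.25833823 -2.13317134]
26 [257.   33.3]
28 [257.   38.8]
30 [257.   44.2]
32 [257.   49.6]
```

Request:
carry_out(deltas=[1,0.6,-3,0,-1.2,1,1.3,-6,0,-2.4,1,1.9,-9,0,-3.6,1,2.5,-12,0,-4.8,1,3.2,-15,0,-6,1,3.8,-18,0,-7.2,1,4.4,-21,2,-8.4,1,4.63,-21.95,5,-8.4,1,4.63,-21.95,7.3,-8.4,1,4.63,-21.95,7.3,-8.4])

```text
t: 39.8
position: [624.0, -228.2, 123.6]
eef_rot: [-0.02, 1.0, 0.001, -0.002]
ft_force: [1.1, 0.4, -1.1]
gripper_width: 15.7
finger_force: 37.4
```

Run:
```python
from h import *
s=monitor.state();R=Ro.from_quat(s['eef_rot']).as_matrix();print(s['position'],R[:,0],s['ft_force'],s['moment'],s['t'])
w=grab('wrist','w16')['frame']
cv2.imwrite('pics/c9.png',cv2.resize(w[:260,158:358],(460,598),interpolation=3)[:,:,::-1])
```

```text
[ 624.00168224 -228.20853197  123.60640463] [-0.99919305 -0.03990846  0.00453448] [ 1.06578302  0.37528998 -1.06946122] [ 0.01147256 -0.03619838 -0.0104375 ] 39.8
```

Request:
carry_out(deltas=[1,0,0,1,0,1,0,-0.04,2,0,1,0,-0.04,2.4,0,1,0,-0.04,2.8,0,1,0,-0.04,3.2,0,1,0,-0.04,3.6,0,1,0,-0.04,4,0,1,0,-0.04,4.2,0,1,0,-0.04,4.2,0,1,0,-0.04,4.2,0])

```text
t: 41.1
position: [625.2, -229.1, 84.3]
eef_rot: [-0.02, 1.0, -0.0, -0.0]
ft_force: [-0.6, -0.8, 3.4]
gripper_width: 15.2
finger_force: 37.5
```

Run:
```python
from h import *
s=monitor.state();w=grab('wrist','w17');p=s['position'];R=Ro.from_quat(s['eef_rot']).as_matrix();ex=R[:,0]
print(p,s['ft_force'],s['moment'],s['t'],tilt('w17'))
for d in(16,18,20,22,24,26): print(d,tiprow('w17',p,ex,d).round(1))
```

```text
[ 625.1693586  -229.05631923   84.33909477] [-0.62496015 -0.78030563  3.37495073] [-0.093471    0.44382682 -0.01368512] 41.1 (np.int64(28), 116)
16 [257.    5.4]
18 [257.  11.]
20 [257.   16.5]
22 [257.1  22.1]
24 [257.1  27.6]
26 [257.1  33.1]
```

It is pivoting on the front post as intended, now at 24° with light force. Continuing down.

Request:
carry_out(deltas=[1,0,0,0.4,0,1,0,0,0.8,0,1,0,0,1.2,0,1,0,0,1.6,0,1,0,0,2,0,1,0,0,2.4,0,1,0,0,2.8,0,1,0,0,3.1,0,1,0,0,3.3,0,1,0,0,3.3,0])

```text
t: 42.4
position: [625.1, -228.9, 51.0]
eef_rot: [-0.02, 1.0, 0.0, -0.0]
ft_force: [2.0, 0.1, 3.0]
gripper_width: 15.1
finger_force: 36.5
```

Request:
carry_out(deltas=[1,0,0,0.1,0,1,0,0,0.2,0,1,0,0,0.3,0,1,0,0,0.4,0,1,0,0,0.5,0,1,0,0,0.6,0,1,0,0,0.7,0,1,0,0,0.7,0,1,0,0,0.7,0,1,0,0,0.7,0])

```text
t: 43.65
position: [625.2, -228.9, 44.3]
eef_rot: [-0.02, 1.0, 0.0, -0.0]
ft_force: [3.2, -0.5, 3.8]
gripper_width: 15.5
finger_force: 36.6
```

Run:
```python
from h import *
s=monitor.state();print(s['position'],s['ft_force'],s['moment'],s['t'])
w=grab('wrist','w18')
im=w['frame'].astype(int); col=im[:200,257]; print(''.join('g' if abs(c[0]-c[2])<35 and c.min()>90 else 'r' if c[1]<70 and c[0]>150 else 'y' if c[0]-c[2]>60 and c[1]>.68*c[0] else 'k' if c.max()<70 else '.' for c in col))
for f in('w6','w18'):
  im=load(f)['frame'].astype(int);y=(im[...,0]>140)&(im[...,2]<110)&(im[...,1]>im[...,0]*.68); print(f,[i for i in range(130,200) if y[i,240:280].sum()>28])
```

```text
[ 625.22014469 -228.92958574   44.25131291] [ 3.22731156 -0.52414302  3.80128442] [ 0.05248649 -0.03594711 -0.03081932] 43.65
gggggggggggkkkkgggggggggggggggggggggggggggggggggggggggg.kkkgggggggggggggggggggggggggggggggggggggggkkkggggggggggggggggggggggggggggggggggggggggggggggggggggggyyyyyyyyyyyyyyyyyyyyyyyrrrrrrrrrrrrrrrrrrrrrr
w6 [154, 155, 156, 157, 158, 159, 160, 161, 162, 163, 164, 165, 166, 167, 168, 169, 170, 171, 172, 173]
w18 [157, 158, 159, 160, 161, 162, 163, 164, 165, 166, 167, 168, 169, 170, 171, 172, 173, 174, 175, 176]
```

Request:
carry_out(deltas=[0.6,0,0,0,0,0.6,0,0,0,0,0.6,0,0,0,0,0.6,0,0,0.08,0,0.6,0,0,0.08,0,1,0,0,0.08,0,1,0,0,0.08,0,1,0,0,0.08,0,1,0,0,0.08,0,1,0,0,0.08,0], newtons=30)

```text
t: 44.95
position: [625.2, -229.0, 43.5]
eef_rot: [-0.02, 1.0, 0.0, 0.0]
ft_force: [0.0, -0.0, 0.3]
gripper_width: 15.5
finger_force: 33.7
```

Run:
```python
from h import *
s=monitor.state();p=s['position'];print(p,s['ft_force'],s['gripper_width'],s['finger_force'],s['t'])
w=grab('wrist','w19')
im=w['frame'].astype(int);y=(im[...,0]>140)&(im[...,2]<110)&(im[...,1]>im[...,0]*.68); print([i for i in range(130,200) if y[i,240:280].sum()>28])
R=Ro.from_quat(s['eef_rot']).as_matrix();ex=R[:,0]
print([proj(w,[p+[0,0,1.6+12]+(x+50)*ex]).round(1).tolist() for x in(-8,0)])
im=load('w19')['frame'].astype(int); col=im[:160,257]; print(''.join('g' if c.min()>90 else 'k' for c in col))
```

```text
[ 625.24377656 -228.95098199   43.52748083] [ 0.02895709 -0.01457531  0.26405453] 15.45396236365873 33.713189363479614 44.95
[158, 159, 160, 161, 162, 163, 164, 165, 166, 167, 168, 169, 170, 171, 172, 173, 174, 175, 176, 177]
[[[256.9, 179.5]], [[256.9, 157.9]]]
gggggggggggkkkkgggggggggggggggggggggggggggggggggggggggggkkkggggggggggggggggggggggggggggggggggggggggkkkgggggggggggggggggggggggggggggggggggggggggggggggggggggkkkkg
```

The gauge was released and re-gripped level in the rest, and the collar rows match the level prediction. Now lifting it and carrying it over to the tile.

Request:
carry_out(deltas=[1,0,0,-1,0,1,0,0,-3,0,1,0,0,-6,0,1,0,0,-9,0,1,0,0,-12,0,1,0.2,2,-13,0,1,0.5,5,-13,0,1,0.8,9,-13,0,1,1.2,13,-13,0,1,1.6,17,-13,0])

```text
t: 46.25
position: [601.4, -57.2, 173.1]
eef_rot: [-0.02, 1.0, 0.0, -0.0]
ft_force: [0.2, 1.1, -1.6]
gripper_width: 15.6
finger_force: 33.5
```

Request:
carry_out(deltas=[1,0.38,4,0,0,1,0.76,8,0,0,1,1.14,12,0,0,1,1.52,16,0,0,1,1.9,20,0,0,1,2.28,24,0,0,1,2.47,26,0,0,1,2.47,26.3,0,0,1,2.47,26.3,0,0,1,2.47,26.3,0,0])

```text
t: 47.5
position: [567.5, 200.9, 173.5]
eef_rot: [-0.019, 1.0, -0.0, 0.0]
ft_force: [0.8, 0.1, -1.4]
gripper_width: 15.2
finger_force: 33.5
```

Run:
```python
from h import *
s=monitor.state();p=s['position'];R=Ro.from_quat(s['eef_rot']).as_matrix();ex=R[:,0];print(p,ex,s['t'],s['ft_force'])
w=grab('wrist','w20');im=w['frame'].astype(int)
g=((im.min(2)>185)&(im.max(2)-im.min(2)<30)).astype(np.uint8)
n,l,st,c=cv2.connectedComponentsWithStats(g)
for i in range(1,n):
  if st[i,4]>60: print(st[i],c[i].round(1),onz(w,[c[i]],12)[0].round(1))
tip=p+[0,0,1.5]+118*ex; print('tip',tip,proj(w,[tip,[449.3,197.2,12]]).round(1))
y=(im[...,0]>140)&(im[...,2]<110)&(im[...,1]>im[...,0]*.68); print([i for i in range(130,200) if y[i,240:280].sum()>28])
```

```text
[567.47378432 200.88206808 173.50806434] [-9.99254710e-01 -3.86007626e-02 -7.28662282e-05] 47.5 [ 0.81309436  0.09757814 -1.43191768]
[256   0  11  11  66] [260.5   4.9] [414.1 197.6  12. ]
[ 269   13   23   64 1013] [277.5  47.5] [447.  213.6  12. ]
[256  15  10  40 254] [260.6  35.1] [437.7 198.6  12. ]
[225  22  23  63 916] [238.4  49.6] [449.9 180.   12. ]
[257  60   9  38 239] [260.5  77.8] [472.4 199.9  12. ]
[256 103  10  52 335] [260.3 128.6] [516.2 201.6  12. ]
tip [449.56172852 196.3271781  174.99946612] [[256.9 -38.9]
 [258.4  49.6]]
[158, 159, 160, 161, 162, 163, 164, 165, 166, 167, 168, 169, 170, 171, 172, 173, 174, 175, 176, 177]
```

The tile centre is confirmed at about (449, 197) and the tip is at (449.6, 196.3). Descending so the tip is 80 mm above the tile.

Request:
carry_out(deltas=[1,0,0,2,0,1,0,0,4,0,1,0,0,6,0,1,0,0,7.3,0,1,0,0,8,0,1,0,0,8.3,0,1,0,0,8.3,0,1,0,0,8.3,0,1,0,0,8.3,0,1,0,0,8.3,0])

```text
t: 48.8
position: [567.3, 202.1, 90.8]
eef_rot: [-0.02, 1.0, 0.0, 0.0]
ft_force: [-0.3, 0.1, -1.6]
gripper_width: 15.3
finger_force: 33.5
```

Run:
```python
from h import *
s=monitor.state();p=s['position'];ex=Ro.from_quat(s['eef_rot']).as_matrix()[:,0];tip=p+[0,0,1.5]+118*ex
print(p,tip,np.abs(s['joint_vel']).max(),s['ft_force'],s['t'])
t=grab('top','t9');sc=grab('scene','s9');t0=load('t0');s0=load('s0')
# tilt check from the scene: rod ends, level vs tilted prediction against bright/red pixels
g=lambda x:p+[0,0,1.5]+(x+50)*ex
print('scene pred',proj(sc,[g(-93),g(0),g(68)]).round(1).tolist())
im=sc['frame'].astype(int);m=(im[...,0]>150)&(im[...,1]<60)&(im[...,2]<60);u,v=proj(sc,[g(-80)])[0].astype(int);ys,xs=np.nonzero(m[v-40:v+40,u-40:u+40]);print('red',xs.min()+u-40,xs.max()+u-40,ys.min()+v-40,ys.max()+v-40)
# jig seen from top: brass/pale region vs model
J=lambda x,y,z:np.array([529,2.6,5])+np.array([[.994,.108,0],[-.108,.994,0],[0,0,1]])@[x,y,z]
print('jig top pred',proj(t,[J(39,0,78),J(35,23,56),J(35,-23,56),J(-35,23,56),J(-35,-23,56)]).round(1).tolist())
y=t['frame'].astype(int)[195:260,225:300];msk=(y[...,0]>170)&(y[...,1]>115)&(y[...,2]<150)
for r in msk[::2]: print(''.join('#' if b else '.' for b in r))
# unchanged elsewhere
d=np.abs(t['frame'].astype(int)-t0['frame']).max(2)>60; n,l,st,c=cv2.connectedComponentsWithStats(d.astype(np.uint8)); print([tuple(map(int,q)) for q in st[1:] if q[4]>25])
```

```text
[567.27413896 202.11062724  90.77871553] [449.36954278 197.36684836  92.22615146] 0.003199834501463473 [-0.34553647  0.05462552 -1.60180496] 48.8
scene pred [[333.8, 206.6], [343.0, 185.7], [348.9, 172.3]]
red 332 343 186 209
jig top pred [[263.0, 213.6], [251.6, 215.5], [272.9, 218.3], [247.3, 248.2], [269.0, 251.1]]
###########################################################################
###########################################################################
###########################################################################
##.########################################################################
######################################################################.....
###################################################################........
##########............................................#####................
######.....................................................................
####.......................................................................
.....................................###...................................
....................
[... 1253 characters left out ...]
...............###
##..............#####...##...............#..................#...........###
##.......................................#........#.......#.............###
###................................................#....................#..
##################.#.#..................................................###
####################################....................................###
#####################################....................................##
[(68, 141, 135, 243, 21467), (359, 170, 12, 74, 409), (370, 181, 12, 52, 318), (191, 197, 219, 187, 11329), (232, 217, 17, 23, 293), (249, 219, 6, 31, 82), (272, 222, 16, 15, 90), (375, 237, 5, 9, 33), (271, 239, 15, 15, 88)]
```

```bash
python3 -c "
from h import *
print(workorder.sign_off())"
```

```text
the job is handed in; nothing more can be done
None
```

I handed the job in at about 49 s: the jig is packed in the box, the gauge was pressed to its stop and drawn out, and it is held level about 80 mm above the middle of the tile; on the way I pivoted it against the tube's mouth (about 8 N) and re-gripped it in its rest.

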